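# Stage four outgoing cartons by height

## Robot

A 7-joint arm with a two-finger parallel gripper is mounted at the origin on the work surface. World frame = base frame: x ahead of the robot, y to its left, z up, the work surface at z = 0. Lengths are in m, angles in rad, forces in N, time in s.
With the tool pointing down it reaches from about 0.4 to 0.85 m from the base axis. Payload 4.5 kg.
Tool frame: the origin (TCP) lies at the very end of the fingers, on their centre line; the grasp point (between the pads) lies 19 mm behind it (r.grip_depth is the distance from the TCP to the grasp point, in m); z points along the fingers, x is the direction in which the jaws open and shut, and the axes are right-handed (so a half turn about z gives the same grasp; the last joint's range is limited). The gripper opens to 88 mm and grips with 3 to 60 N. Pads are 18 mm wide; open, the fingers measure 123 mm over their backs; the gripper's body (75 mm by 187 mm) begins 45 mm behind the grasp point.
Start: joints at [1.35, 0.689, -0.195, 1.565, 0.157, 0.902, -0.215], TCP at [0.158, -0.605, 0.204] pointing down, gripper open.
Joint ranges: [-3.01, 3.01], [-0.46, 2.08], [-1.47, 1.51], [0.13, 2.56], [-1, 4.14], [0.04, 2.09], [-2.66, 2.66]. Speed limits (rad/s): [2.57, 2.57, 3.14, 3.14, 3.14, 3.14, 3.14].

## Interface

Orientations are given as a unit quaternion [x, y, z, w].
In Python, from plant import r gives the robot as it stands. The module is installed in compiled form; this text tells all that it offers.
- The arm moves only by the shell command python3 -m jog 'ROWS' [FORCE]. ROWS is JSON, a list of rows, each a list of 5 numbers: the shift along the tool's x, y, z in units of 1 m (1.0 is 1 m), then the turn about the tool's z in units of 360 degrees (1.0 is 360 degrees), then the closure, from 0 (fully open) to 1 (shut). In form: [[dx, dy, dz, yaw, fingers], ...]. A call has 1 to 20 rows; each row shifts and turns the commanded pose from where the row before left it, along the tool's axes as they then stand; what a row does not reach is not made up. A row lasts 1/10 s, in which the tool goes at most 50 mm and 8.59 degrees, less where a joint would pass 70% of its speed; a pose out of reach is approached as far as the arm can. A call with a number of a shift or a turn outside -1 to 1 is refused whole. A call with a gripper value outside its range is refused whole. The fingers move at their own pace and stop on an object; FORCE is the grip in N (left out, the last holds). Time passes only in rows, so rows that do not move let the fingers close. It gives the time, the measured TCP pose, the force and the opening at its end, in the units of the state.
- r.get_state(): the state, without advancing time (a new reading comes with each control period).
- r.snapshot(name): name is "side" or "top"; returns the picture (480x640x3 uint8, red, green, blue); there is no depth.
- r.get_calibration(name): a dict with "mtx" (3x3 intrinsics, pixels), "R" (3x3) and "t" (3): a world point X has camera coordinates R X + t. Camera axes: x right, y down, z forward; pixel columns grow to the right and rows downward; lengths in m; the calibration is good to about 2 mm. A picture is of the moment at which its call begins. get_calibration takes no time and is no camera call.
- r.finish_job(): hands the job in, once; it reports no verdict.
Trained networks look in the newest picture that a camera, given by its name, has taken for a name from the list of things; names that differ only in an ending like _2 or _b are one class to them, and where a whole thing is asked for, a point or a joint stands for the part that bears it (a point fixed in the world has none). Each returns a list of dicts, best first, with "score" (0 to 1); they miss things now and then, are a little off and sometimes report something else, mostly with a low value. They report only what shows in the picture. A call takes as long as a camera call. They do not tell look-alikes from the thing itself.
- r.cut_out(thing, camera): "pixels" (480x640 bool, what is visible of it) and "rect" ([left, top, right, bottom] in pixels, round what is visible of it).
The state is a dict: "clock": time; "q": joint angles; "qd": joint speeds; "joint_torque": joint torques, N m; "tool_pos": TCP position; "eef_rot": TCP orientation; "contact_force": force on the tool from outside, world axes, zero at the start; "moment": the same for the moment, N m; "opening": opening from 0.0 (shut) to 1.0 (fully open).
Only numpy, scipy, OpenCV 4.12 (cv2) and the standard library are available. Lean on these libraries where they do the work, as an engineer would, in place of code of your own. Each camera call takes 0.05 s, during which the arm holds its last target.

## Task

Line up the four cartons on the staging board in order of height, one on each bay: the tallest next to the red end stop, down to the shortest at the other end. Each must stand upright, squared up with the board and well centred inside its bay's yellow outline, and be let go. Never tip a carton over on the way, and leave the steel flask where it stands.

Things in the scene. Friction and masses are not known exactly. Their poses are not given: they have to be found in the camera images.
- carton_black_center (a point): tallest of four loose cartons: black carton with yellow tape over its top and a yellow band round its foot; 135 mm high, upright. Point at its centre, half-way up (67.5 mm above its underside). z up; its footprint is 52 mm along its own x (grasp across this) by 62 mm along its own y; the tape runs along y. Closed, rigid, 0.1 to 0.35 kg
- carton_blue_center (a point): second tallest of four loose cartons: blue carton with white tape over its top; 105 mm high, upright. Point at its centre, half-way up (52.5 mm above its underside). z up; its footprint is 52 mm along its own x (grasp across this) by 62 mm along its own y; the tape runs along y. Closed, rigid, 0.1 to 0.35 kg
- carton_brown_center (a point): third tallest of four loose cartons: brown cardboard carton with red tape over its top; 80 mm high, upright. Point at its centre, half-way up (40 mm above its underside). z up; its footprint is 52 mm along its own x (grasp across this) by 62 mm along its own y; the tape runs along y. Closed, rigid, 0.1 to 0.35 kg
- carton_white_center (a point): shortest of four loose cartons: white carton with green tape over its top and a green band round its foot; 55 mm high, upright. Point at its centre, half-way up (27.5 mm above its underside). z up; its footprint is 52 mm along its own x (grasp across this) by 62 mm along its own y; the tape runs along y. Closed, rigid, 0.1 to 0.35 kg
- bay_a: one of four bays in a row, fixed on the low plywood staging board (104 x 436 mm): grey 88 x 88 mm mat with a yellow outline, 2 mm thick, the one at the board's own +y end (the left end seen from the robot). Origin at the centre of its underside; the surface cartons stand on is 2 mm above it, 14 mm above the table. z up, x across the board, y along the row; bay centres are 95 mm apart
- bay_b: one of four bays in a row, fixed on the low plywood staging board (104 x 436 mm): grey 88 x 88 mm mat with a yellow outline, 2 mm thick, the one second from the board's +y end. Origin at the centre of its underside; the surface cartons stand on is 2 mm above it, 14 mm above the table. z up, x across the board, y along the row; bay centres are 95 mm apart
- bay_c: one of four bays in a row, fixed on the low plywood staging board (104 x 436 mm): grey 88 x 88 mm mat with a yellow outline, 2 mm thick, the one third from the board's +y end. Origin at the centre of its underside; the surface cartons stand on is 2 mm above it, 14 mm above the table. z up, x across the board, y along the row; bay centres are 95 mm apart
- bay_d: one of four bays in a row, fixed on the low plywood staging board (104 x 436 mm): grey 88 x 88 mm mat with a yellow outline, 2 mm thick, the one at the board's -y end (the right end seen from the robot). Origin at the centre of its underside; the surface cartons stand on is 2 mm above it, 14 mm above the table. z up, x across the board, y along the row; bay centres are 95 mm apart
- stop_red: red upright end stop fixed at one end of the board, either end; an equal grey stop stands at the other. 90 mm across the board, 14 mm thick, 45 mm high; origin at the centre of its underside, 12 mm above the table; its centre is 65.5 mm beyond the centre of the end bay; y along the row
- flask: bystander: steel drinking flask, 66 mm across, 180 mm high, standing on the table beside the board (left side seen from the robot). Origin at the centre of its underside, z up
Things that resemble listed ones, but are neither listed nor needed, are in the scene too. Leave any pink or purple look-alike of the part that bears carton_white_center alone.

How it is judged:
At the end, for the whole second after the job is handed in: Counting bays from the red stop: black (135 mm), blue (105 mm), brown (80 mm), white (55 mm). Each carton's centre within 15 mm (horizontally) of its bay's centre, sides within 15 degrees of the board's, upright within 0.1 rad, standing on the bay (height within 6 mm), at rest (angle between each of carton_black_center, carton_blue_center, carton_brown_center, carton_white_center's own z axis and vertical below 0.1 rad and height (world z) of carton_black_center between 0.0755 and 0.0875 m and linear speed of each of carton_black, carton_blue, carton_brown, carton_white below 0.02 m/s and angular speed of each of carton_black, carton_blue, carton_brown, carton_white below 0.2 rad/s and height (world z) of carton_blue_center between 0.0605 and 0.0725 m and height (world z) of carton_brown_center between 0.048 and 0.06 m and height (world z) of carton_white_center between 0.0355 and 0.0475 m and ((horizontal distance between stop_red and bay_a below 0.09 m and horizontal distance between carton_black_center and bay_a below 0.015 m and (angle between the x axis of carton_black_center and the x axis of bay_a, either way round below 0.26 rad or angle between the x axis of carton_black_center and the y axis of bay_a, either way round below 0.26 rad) and horizontal distance between carton_blue_center and bay_b below 0.015 m and (angle between the x axis of carton_blue_center and the x axis of bay_b, either way round below 0.26 rad or angle between the x axis of carton_blue_center and the y axis of bay_b, either way round below 0.26 rad) and horizontal distance between carton_brown_center and bay_c below 0.015 m and (angle between the x axis of carton_brown_center and the x axis of bay_c, either way round below 0.26 rad or angle between the x axis of carton_brown_center and the y axis of bay_c, either way round below 0.26 rad) and horizontal distance between carton_white_center and bay_d below 0.015 m and (angle between the x axis of carton_white_center and the x axis of bay_d, either way round below 0.26 rad or angle between the x axis of carton_white_center and the y axis of bay_d, either way round below 0.26 rad)) or (horizontal distance between stop_red and bay_d below 0.09 m and horizontal distance between carton_black_center and bay_d below 0.015 m and (angle between the x axis of carton_black_center and the x axis of bay_d, either way round below 0.26 rad or angle between the x axis of carton_black_center and the y axis of bay_d, either way round below 0.26 rad) and horizontal distance between carton_blue_center and bay_c below 0.015 m and (angle between the x axis of carton_blue_center and the x axis of bay_c, either way round below 0.26 rad or angle between the x axis of carton_blue_center and the y axis of bay_c, either way round below 0.26 rad) and horizontal distance between carton_brown_center and bay_b below 0.015 m and (angle between the x axis of carton_brown_center and the x axis of bay_b, either way round below 0.26 rad or angle between the x axis of carton_brown_center and the y axis of bay_b, either way round below 0.26 rad) and horizontal distance between carton_white_center and bay_a below 0.015 m and (angle between the x axis of carton_white_center and the x axis of bay_a, either way round below 0.26 rad or angle between the x axis of carton_white_center and the y axis of bay_a, either way round below 0.26 rad)))); the robot touches nothing.
It fails at once if a carton is tipped over (leans more than 40 degrees) (angle between any of carton_black_center, carton_blue_center, carton_brown_center, carton_white_center's own z axis and vertical above 0.7 rad).
It fails at once if the flask is shifted more than 30 mm or tipped (distance of flask from where it was at the start of the episode above 0.03 m or angle between flask's own z axis and vertical above 0.35 rad).
It also fails if it takes over 102 s, if anything falls off the work surface, if the arm or the gripper's body presses on something with over 40 N, if the wrist force passes 120 N, or if a joint passes its speed limit or range.

## Working session

There is one attempt and no reset: what is moved stays moved. The work goes in short steps, Python scripts to look and compute and a shell command to move; the robot and the scene stay as the last step left them, time stands still between calls to the robot, and variables do not carry over. Pictures are saved under pics/ and viewed, and the job is handed in when it is done.

```bash
mkdir -p pics
python3 - <<'E'
from plant import r
import cv2
s=r.get_state(); print(s)
for n in("top","side"):
    im=r.snapshot(n); cv2.imwrite(f"pics/{n}0.png",im[:,:,::-1]); c=r.get_calibration(n); print(n,c)
E
```

```text
{'clock': 0.0, 'q': array([ 1.34977629,  0.68995618, -0.19452539,  1.56631713,  0.15734758,
        0.90251869, -0.21510687]), 'qd': array([-0.00033212, -0.00016765,  0.00115682,  0.00106431,  0.00080277,
        0.00063306, -0.00116617]), 'joint_torque': array([-7.78030681e-04, -5.27568519e+01, -1.26708761e+00, -1.53433549e+01,
       -5.26528526e-02,  6.70194102e-03,  1.40100278e-04]), 'tool_pos': array([ 0.15731209, -0.60417183,  0.20293492]), 'eef_rot': array([ 7.91258227e-01, -6.11481485e-01, -7.60429024e-04, -4.83298092e-04]), 'contact_force': array([-0.16684435,  0.40526585, -0.82181451]), 'moment': array([ 0.04403491, -0.00786255, -0.02685387]), 'opening': 0.9997706595288958}
top {'mtx': array([[435.38916831,   0.        , 314.30588352],
       [  0.        , 435.38916831, 236.52802049],
       [  0.        ,   0.        ,   1.        ]]), 'R': array([[ 1.22199894e-02, -9.99925287e-01, -3.02437523e-04],
       [-9.97587391e-01, -1.21707461e-02, -6.83466906e-02],
       [ 6.83379034e-02,  1.13690370e-03, -9.97661585e-01]]), 't': array([0.03095234, 0.46537854, 1.09921641])}
side {'mtx': array([[612.076591  ,   0.        , 313.77906888],
       [  0.        , 612.076591  , 244.95168286],
       [  0.        ,   0.        ,   1.        ]]), 'R': array([[-0.98640773, -0.16431129, -0.00126194],
       [-0.08842242,  0.53726695, -0.83876439],
       [ 0.13849646, -0.82725209, -0.54449307]]), 't': array([0.48964972, 0.10320337, 1.44017581])}
```

View pics/top0.png

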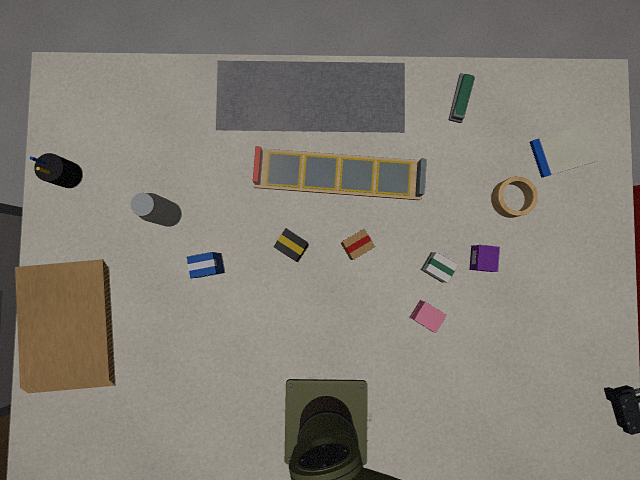

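View pics/side0.png

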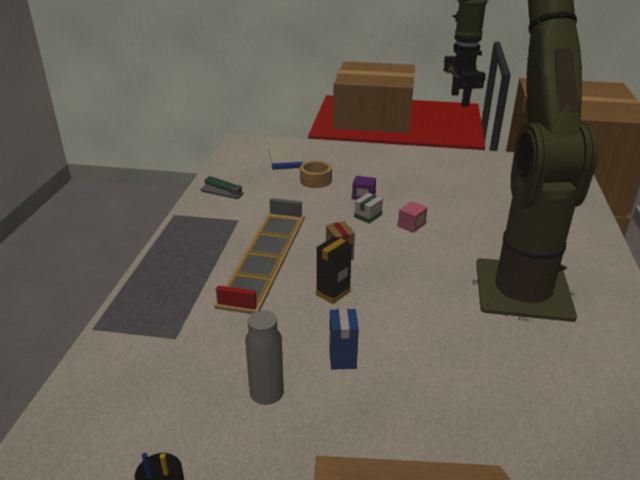

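```bash
cat > h.py <<'E'
from plant import r
import cv2, numpy as np
from scipy.optimize import minimize
from scipy.spatial.transform import Rotation as Ro
H=dict(black=.135,blue=.105,brown=.08,white=.055)
def proj(X,c):
    p=(np.asarray(X)@c['R'].T+c['t'])@c['mtx'].T; return p[:,:2]/p[:,2:]
def box(x,y,yaw,z0,h,a=.052,b=.062):
    C=np.array([[sx*a/2,sy*b/2] for sx,sy in((1,1),(-1,1),(-1,-1),(1,-1))])
    R=np.array([[np.cos(yaw),-np.sin(yaw)],[np.sin(yaw),np.cos(yaw)]])
    q=C@R.T+[x,y]
    return np.vstack([np.c_[q,np.full(4,z0)],np.c_[q,np.full(4,z0+h)]])
S=8
def sil(P,c,org,shape):
    p=(proj(P,c)-org+.5)*4
    m=np.zeros((shape[0]*4,shape[1]*4),np.uint8)
    hull=cv2.convexHull(np.round(p*16).astype(np.int32))
    cv2.fillConvexPoly(m,hull,1,shift=4); return cv2.resize(m.astype(np.float32),shape[::-1],interpolation=cv2.INTER_AREA)
def unproj(u,v,z,c):
    d=c['R'].T@(np.linalg.inv(c['mtx'])@[u,v,1]); o=-c['R'].T@c['t']; return o+d*(z-o[2])/d[2]
def fit(masks,z0,h):
    # masks: list of (cal, mask)
    L=[]
    for c,m in masks:
        ys,xs=np.where(m); o=np.array([xs.min()-12,ys.min()-12]); e=np.array([xs.max()+13,ys.max()+13])
        o=np.maximum(o,0); L.append((c,m[o[1]:e[1],o[0]:e[0]].astype(np.float32),o,m.sum()))
    c,m=masks[0]; ys,xs=np.where(m); g=unproj(xs.mean(),ys.mean(),z0+h*.7,c)
    def cost(p): return sum(np.abs(sil(box(p[0],p[1],p[2],z0,h),c,o,m.shape)-m).sum()/n for c,m,o,n in L)
    best=None
    for yw in np.arange(-90,90,22.5):
        q=minimize(cost,[g[0],g[1],np.radians(yw)],method='Nelder-Mead',options=dict(initial_simplex=[[g[0],g[1],np.radians(yw)],[g[0]+.01,g[1],np.radians(yw)],[g[0],g[1]+.01,np.radians(yw)],[g[0],g[1],np.radians(yw+15)]],xatol=1e-5,fatol=1e-5))
        if best is None or q.fun<best.fun: best=q
    p=best.x; return p[0],p[1],(np.degrees(p[2])+90)%180-90,best.fun
def tcp():
    s=r.get_state(); R=Ro.from_quat(s['eef_rot']).as_matrix(); return s['tool_pos'],R
E
python3 - <<'E'
from h import *
T=r.get_calibration('top');Sd=r.get_calibration('side')
ims={n:r.snapshot(n) for n in('top','side')}
for k in H:
    ms=[]
    for n,c in(('top',T),('side',Sd)):
        d=r.cut_out(f'carton_{k}_center',n)
        print(k,n,[(round(e['score'],2),[int(v) for v in e['rect']]) for e in d][:3])
        if d: ms.append((c,d[0]['pixels']))
    print(k,'both',np.round(fit(ms,0,H[k]),4),'top',np.round(fit(ms[:1],0,H[k]),4))
for b in['bay_a','bay_b','bay_c','bay_d','stop_red','flask']:
    for n,c in(('top',T),('side',Sd)):
        d=r.cut_out(b,n)
        for e in d[:4]:
            z=.014 if 'bay' in b else (.057 if 'stop' in b else .18)
            ys,xs=np.where(e['pixels'])
            print(b,n,round(e['score'],2),[int(v) for v in e['rect']],np.round(unproj(xs.mean(),ys.mean(),z,c),4))
big=cv2.resize(ims['top'][130:300,170:510],None,fx=2.3,fy=2.3,interpolation=cv2.INTER_CUBIC); cv2.imwrite('pics/c1.png',big[:,:,::-1])
print(r.get_state()['clock'])
E
```

```text
black top [(0.82, [274, 230, 309, 260])]
black side [(0.78, [319, 239, 356, 304])]
black both [  0.4379   0.0897 -30.512    0.1123] top [  0.4389   0.0901 -32.9632   0.0704]
blue top [(0.72, [335, 159, 374, 195]), (0.62, [187, 252, 222, 276])]
blue side [(0.57, [327, 308, 354, 368])]
blue both [ 0.6177 -0.0684  6.5566  1.2686] top [ 0.6177 -0.0684  6.5566  0.2686]
brown top [(0.98, [341, 226, 375, 257])]
brown side [(0.57, [327, 219, 356, 242])]
brown both [ 0.4439 -0.0702 25.1148  1.2552] top [ 0.4454 -0.07   31.0888  0.0477]
white top [(0.91, [422, 252, 456, 288]), (0.67, [412, 300, 447, 332]), (0.59, [468, 243, 497, 272])]
white side [(0.77, [354, 194, 379, 226]), (0.69, [398, 200, 427, 229]), (0.63, [351, 176, 375, 198])]
white both [  0.3907  -0.2785 -28.7524   0.1425] top [  0.391   -0.2777 -30.0239   0.0538]
bay_a top 0.91 [335, 159, 374, 193] [ 0.6279 -0.0716  0.014 ]
bay_a top 0.83 [301, 152, 339, 188] [0.6331 0.0235 0.014 ]
bay_a top 0.58 [377, 158, 412, 196] [ 0.6199 -0.1649  0.014 ]
bay_a top 0.57 [268, 152, 301, 189] [0.6391 0.1185 0.014 ]
bay_a side 0.89 [235, 255, 280,
[... 1286 characters left out ...]
8] [0.6331 0.0235 0.014 ]
bay_d top 0.58 [377, 158, 412, 196] [ 0.6199 -0.1649  0.014 ]
bay_d top 0.57 [268, 152, 301, 189] [0.6391 0.1185 0.014 ]
bay_d side 0.89 [235, 255, 280, 274] [0.6319 0.0233 0.014 ]
bay_d side 0.79 [229, 274, 270, 300] [0.6302 0.1025 0.014 ]
bay_d side 0.63 [260, 216, 298, 235] [ 0.6188 -0.1663  0.014 ]
bay_d side 0.56 [249, 231, 289, 253] [ 0.6256 -0.0708  0.014 ]
stop_red top 0.79 [254, 147, 263, 184] [0.6386 0.1805 0.057 ]
stop_red side 0.88 [217, 283, 254, 310] [0.6335 0.2081 0.057 ]
flask top 0.67 [131, 192, 180, 229] [0.5098 0.3845 0.18  ]
flask side 0.81 [244, 307, 286, 404] [0.4927 0.5094 0.18  ]
flask side 0.43 [251, 234, 288, 254] [0.561  0.1778 0.18  ]
1.2
```

View pics/c1.png

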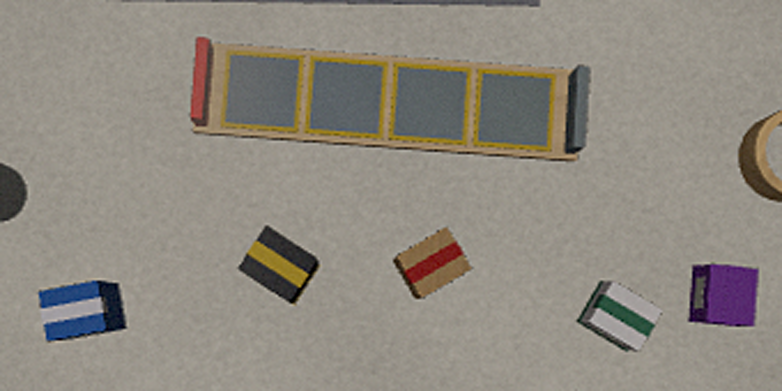

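Run:
```python
from h import *
T=r.get_calibration('top');Sd=r.get_calibration('side')
r.snapshot('top');r.snapshot('side')
b=[d for d in r.cut_out('carton_blue_center','top') if d['rect'][0]<250][0]['pixels']
b2=r.cut_out('carton_blue_center','side')[0]['pixels']
print('blue',fit([(T,b),(Sd,b2)],0,.105),fit([(T,b)],0,.105))
d=r.cut_out('carton_brown_center','top')[0]['pixels']
print('brown',fit([(T,d)],0,.08))
w=r.cut_out('carton_white_center','side')
f=[(T,r.cut_out('flask','top')[0]['pixels']),(Sd,r.cut_out('flask','side')[0]['pixels'])]
a=np.linspace(0,6.28,24)
def cyl(x,y): 
    q=np.c_[x+.033*np.cos(a),y+.033*np.sin(a)]; return np.vstack([np.c_[q,0*a],np.c_[q,0*a+.145],np.c_[x+.022*np.cos(a),y+.022*np.sin(a),0*a+.18]])
for m in(f,f[:1]):
  print('flask',minimize(lambda p:sum(np.abs(sil(cyl(*p),c,np.zeros(2),mm.shape)-mm).sum() for c,mm in m),[.49,.38],method='Nelder-Mead').x)
```

```text
blue (np.float64(0.3887817713659313), np.float64(0.3017662698489375), np.float64(11.236365682202688), np.float64(0.12184784900078757)) (np.float64(0.38977359803405187), np.float64(0.3029186288452935), np.float64(12.53650058419035), np.float64(0.060130331753554506))
brown (np.float64(0.4451793464772231), np.float64(-0.07057100151287429), np.float64(31.352091505442615), np.float64(0.052561475409836064))
flask [0.52029368 0.41287994]
flask [0.52228006 0.41853292]
```

```bash
cat > go.py <<'E'
# go.py x y z yawdeg : total turn and tool-axis shifts (after turn)
import sys
from h import *
x,y,z,yw=map(float,sys.argv[1:5]); p,R=tcp(); s=r.get_state()
cur=np.degrees(np.arctan2(R[1,0],R[0,0])); d=(yw-cur+90)%180-90
c,sn=np.cos(np.radians(yw)),np.sin(np.radians(yw)); t=cur+d
c,sn=np.cos(np.radians(t)),np.sin(np.radians(t))
dx,dy=x-p[0],y-p[1]
print('clk %.2f pos %s yaw %.1f tiltz %.4f open %.3f F %s'%(s['clock'],np.round(p,4),cur,R[2,2],s['opening'],np.round(s['contact_force'],1)))
print('turn rev %.4f (rows>=%d)  shift x %.4f y %.4f z %.4f'%(-d/360,int(np.ceil(abs(d)/8.5)),dx*c+dy*sn,dx*sn-dy*c,p[2]-z))
E
python3 go.py .3909 -.2782 .016 -29.5
```

```text
clk 1.60 pos [ 0.1576 -0.6048  0.2038] yaw -75.4 tiltz -1.0000 open 1.001 F [0.2 0.8 0.6]
turn rev -0.1275 (rows>=6)  shift x 0.0422 y -0.3992 z 0.1878
```

```bash
python3 -m jog '[[0,0,0,-0.021,0],[0,0,0,-0.021,0],[0,0,0,-0.021,0],[0,0,0,-0.021,0],[0,0,0,-0.021,0],[0,0,0,-0.0225,0],[0.004,-0.04,0,0,0],[0.004,-0.04,0,0,0],[0.004,-0.04,0,0,0],[0.004,-0.04,0,0,0],[0.004,-0.04,0,0,0],[0.004,-0.04,0,0,0],[0.004,-0.04,0,0,0],[0.004,-0.04,0,0,0],[0.004,-0.04,0,0,0],[0.004,-0.039,0,0,0],[0,0,0.03,0,0],[0,0,0,0,0]]' 30; python3 go.py .3909 -.2782 .016 -29.5
```

```text
clock: 3.4
tool_pos: [0.3878, -0.2755, 0.172]
eef_rot: [0.967, -0.253, -0.002, -0.001]
contact_force: [0.0, -0.1, -0.6]
opening: 0.998
clk 3.40 pos [ 0.3878 -0.2755  0.172 ] yaw -29.3 tiltz -1.0000 open 0.998 F [ 0.  -0.1 -0.6]
turn rev 0.0005 (rows>=1)  shift x 0.0041 y 0.0008 z 0.1560
```

```bash
python3 -m jog '[[0.004,0,0.03,0,0],[0,0,0.03,0,0],[0,0,0.03,0,0],[0,0,0.03,0,0],[0,0,0.02,0,0],[0,0,0.016,0,0],[0,0,0,0,0],[0,0,0,0,0.3],[0,0,0,0,0.5],[0,0,0,0,0.7],[0,0,0,0,1],[0,0,0,0,1],[0,0,0,0,1],[0,0,0,0,1]]' 30; python3 go.py .3909 -.2782 .016 -29.5
```

```text
clock: 4.8
tool_pos: [0.3923, -0.2794, 0.0181]
eef_rot: [0.967, -0.255, 0.0, 0.0]
contact_force: [-0.9, -0.1, 4.7]
opening: 0.574
clk 4.80 pos [ 0.3923 -0.2794  0.0181] yaw -29.5 tiltz -1.0000 open 0.574 F [-0.9 -0.1  4.7]
turn rev 0.0000 (rows>=1)  shift x -0.0018 y -0.0003 z 0.0021
```

```bash
python3 -m jog '[[0,0,-0.02,0,1],[0,0,-0.04,0,1],[0,0,-0.04,0,1],[0,0,-0.02,0,1],[0,0,0,-0.018,1],[0,0,0,-0.018,1],[0,0,0,-0.018,1],[0,0,0,-0.017,1],[0,0,0,0,1]]' 30; python3 go.py .620 -.166 .033 -3.9
```

```text
clock: 5.7
tool_pos: [0.3919, -0.2791, 0.1374]
eef_rot: [0.999, -0.034, -0.0, -0.0]
contact_force: [0.4, -0.6, -1.3]
opening: 0.576
clk 5.70 pos [ 0.3919 -0.2791  0.1374] yaw -3.9 tiltz -1.0000 open 0.576 F [ 0.4 -0.6 -1.3]
turn rev -0.0001 (rows>=1)  shift x 0.2199 y -0.1283 z 0.1044
```

```bash
python3 -m jog '[[0.015,-0.01,0,0,1],[0.03,-0.018,0,0,1],[0.03,-0.018,0,0,1],[0.03,-0.018,0,0,1],[0.03,-0.018,0,0,1],[0.03,-0.018,0,0,1],[0.03,-0.018,0,0,1],[0.025,-0.01,0,0,1],[0,0,0.02,0,1],[0,0,0.02,0,1],[0,0,0,0,1],[0,0,0,0,1]]' 30; python3 go.py .620 -.166 .033 -3.9
```

```text
clock: 6.9
tool_pos: [0.6202, -0.1666, 0.0975]
eef_rot: [0.999, -0.035, -0.001, -0.0]
contact_force: [-0.3, -0.5, -1.5]
opening: 0.571
clk 6.90 pos [ 0.6202 -0.1666  0.0975] yaw -4.0 tiltz -1.0000 open 0.571 F [-0.3 -0.5 -1.5]
turn rev -0.0003 (rows>=1)  shift x -0.0002 y -0.0006 z 0.0645
```

```bash
python3 -m jog '[[0,0,0.02,0,1],[0,0,0.02,0,1],[0,0,0.013,0,1],[0,0,0.006,0,1],[0,0,0.0045,0,1],[0,0,0,0,1],[0,0,0,0,1]]' 30; python3 go.py .620 -.166 .033 -3.9
```

```text
clock: 7.6
tool_pos: [0.6212, -0.1667, 0.0349]
eef_rot: [0.999, -0.034, 0.001, 0.0]
contact_force: [-0.9, -0.3, -2.2]
opening: 0.572
clk 7.60 pos [ 0.6212 -0.1667  0.0349] yaw -4.0 tiltz -1.0000 open 0.572 F [-0.9 -0.3 -2.2]
turn rev -0.0001 (rows>=1)  shift x -0.0013 y -0.0006 z 0.0019
```

```bash
python3 -m jog '[[-0.001,0,0.002,0,1],[0,0,0.001,0,1],[0,0,0,0,1],[0,0,0,0,0.5],[0,0,0,0,0.4],[0,0,0,0,0.2],[0,0,0,0,0],[0,0,0,0,0],[0,0,-0.02,0,0],[0,0,-0.04,0,0],[0,0,-0.04,0,0],[0,0,-0.04,0,0],[0,0,-0.03,0,0],[0,0,0,0,0]]' 30; python3 go.py .4448 -.0704 .035 31
```

```text
clock: 9.0
tool_pos: [0.6229, -0.1666, 0.2061]
eef_rot: [0.999, -0.035, 0.005, 0.0]
contact_force: [1.0, -0.5, 0.4]
opening: 0.998
clk 9.00 pos [ 0.6229 -0.1666  0.2061] yaw -4.0 tiltz -1.0000 open 0.998 F [ 1.  -0.5  0.4]
turn rev -0.0971 (rows>=5)  shift x -0.1031 y -0.1741 z 0.1711
```

```bash
python3 -m jog '[[0,0,0,-0.02,0],[0,0,0,-0.02,0],[0,0,0,-0.02,0],[0,0,0,-0.02,0],[0,0,0,-0.017,0],[-0.02,-0.034,0,0,0],[-0.02,-0.034,0,0,0],[-0.02,-0.034,0,0,0],[-0.02,-0.034,0,0,0],[-0.02,-0.034,0,0,0],[0,0,0,0,0],[0,0,0,0,0]]' 30; python3 go.py .4448 -.0704 .035 31
```

```text
clock: 10.2
tool_pos: [0.446, -0.0724, 0.201]
eef_rot: [0.964, 0.268, -0.0, 0.0]
contact_force: [0.1, -0.1, -0.7]
opening: 0.999
clk 10.20 pos [ 0.446  -0.0724  0.201 ] yaw 31.0 tiltz -1.0000 open 0.999 F [ 0.1 -0.1 -0.7]
turn rev 0.0001 (rows>=1)  shift x 0.0000 y -0.0023 z 0.1660
```

Run:
```python
from h import *
im=r.snapshot('top'); cv2.imwrite('pics/t1.png',im[:,:,::-1])
im=r.snapshot('side'); cv2.imwrite('pics/s1.png',im[:,:,::-1])
```

```text
(no output)
```

View pics/s1.png

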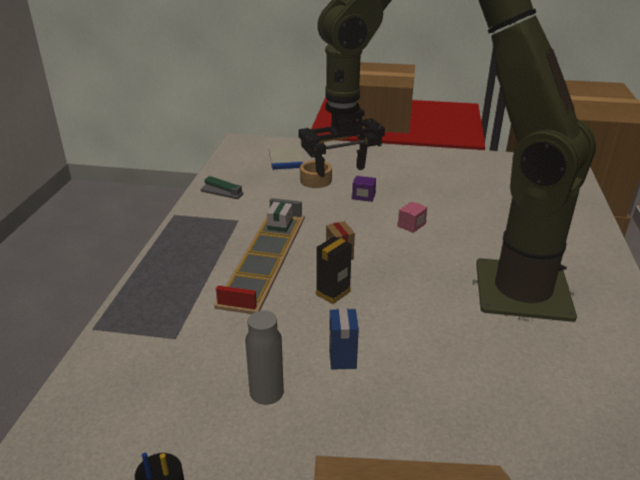

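View pics/t1.png

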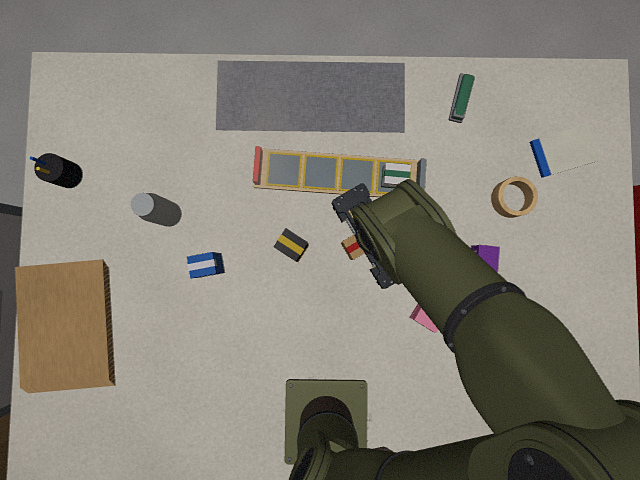

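```bash
python3 -m jog '[[0,-0.002,0.03,0,0],[0,0,0.03,0,0],[0,0,0.03,0,0],[0,0,0.03,0,0],[0,0,0.03,0,0],[0,0,0.014,0,0],[0,0,0,0,0],[0,0,0,0,0.3],[0,0,0,0,0.5],[0,0,0,0,0.7],[0,0,0,0,1],[0,0,0,0,1],[0,0,0,0,1],[0,0,0,0,1]]' 30; python3 go.py .4448 -.0704 .035 31
```

```text
clock: 11.7
tool_pos: [0.4454, -0.071, 0.0376]
eef_rot: [0.964, 0.267, 0.0, 0.0]
contact_force: [-0.9, -1.6, 6.8]
opening: 0.582
clk 11.70 pos [ 0.4454 -0.071   0.0376] yaw 31.0 tiltz -1.0000 open 0.582 F [-0.9 -1.6  6.8]
turn rev -0.0001 (rows>=1)  shift x -0.0002 y -0.0008 z 0.0026
```

```bash
python3 -m jog '[[0,0,-0.02,0,1],[0,0,-0.04,0,1],[0,0,-0.04,0,1],[0,0,-0.02,0,1],[0,0,0,0.02,1],[0,0,0,0.02,1],[0,0,0,0.02,1],[0,0,0,0.02,1],[0,0,0,0.017,1],[0,0,0,0,1]]' 30; python3 go.py .6262 -.071 .050 -3.9
```

```text
clock: 12.7
tool_pos: [0.4451, -0.0705, 0.1571]
eef_rot: [0.999, -0.034, -0.0, 0.0]
contact_force: [0.0, -0.3, -1.5]
opening: 0.589
clk 12.70 pos [ 0.4451 -0.0705  0.1571] yaw -3.9 tiltz -1.0000 open 0.589 F [ 0.  -0.3 -1.5]
turn rev -0.0001 (rows>=1)  shift x 0.1807 y -0.0118 z 0.1071
```

```bash
python3 -m jog '[[0.015,-0.0018,0,0,1],[0.03,-0.002,0,0,1],[0.03,-0.002,0,0,1],[0.03,-0.002,0,0,1],[0.03,-0.002,0,0,1],[0.03,-0.002,0,0,1],[0.0155,0,0,0,1],[0,0,0.02,0,1],[0,0,0.03,0,1],[0,0,0.02,0,1],[0,0,0,0,1],[0,0,0,0,1]]' 30; python3 go.py .6262 -.071 .050 -3.9
```

```text
clock: 13.9
tool_pos: [0.6261, -0.0711, 0.0872]
eef_rot: [0.999, -0.034, -0.0, -0.0]
contact_force: [0.0, -0.3, -2.3]
opening: 0.584
clk 13.90 pos [ 0.6261 -0.0711  0.0872] yaw -3.9 tiltz -1.0000 open 0.584 F [ 0.  -0.3 -2.3]
turn rev 0.0001 (rows>=1)  shift x 0.0001 y -0.0001 z 0.0372
```

```bash
python3 -m jog '[[0,0,0.018,0,1],[0,0,0.012,0,1],[0,0,0.006,0,1],[0,0,0.001,0,1],[0,0,0,0,1],[0,0,0,0,1],[0,0,0,0,0.5],[0,0,0,0,0.4],[0,0,0,0,0.2],[0,0,0,0,0],[0,0,0,0,0],[0,0,-0.02,0,0],[0,0,-0.04,0,0],[0,0,-0.04,0,0],[0,0,-0.04,0,0],[0,0,-0.04,0,0],[0,0,0,0,0]]' 30; python3 go.py .4384 .09 .090 -31.5
```

```text
clock: 15.6
tool_pos: [0.6303, -0.0705, 0.2364]
eef_rot: [0.999, -0.035, 0.006, -0.0]
contact_force: [1.0, -0.0, 0.2]
opening: 1.0
clk 15.60 pos [ 0.6303 -0.0705  0.2364] yaw -4.0 tiltz -0.9999 open 1.000 F [ 1.  -0.   0.2]
turn rev 0.0765 (rows>=4)  shift x -0.2475 y -0.0366 z 0.1464
```

```bash
python3 -m jog '[[0,0,0,0.02,0],[0,0,0,0.02,0],[0,0,0,0.02,0],[0,0,0,0.0165,0],[-0.03,-0.004,0,0,0],[-0.04,-0.006,0,0,0],[-0.04,-0.006,0,0,0],[-0.04,-0.006,0,0,0],[-0.04,-0.006,0,0,0],[-0.04,-0.006,0,0,0],[-0.018,-0.003,0,0,0],[0,0,0,0,0],[0,0,0,0,0]]' 30; python3 go.py .4384 .09 .086 -31.5
```

```text
clock: 16.9
tool_pos: [0.4346, 0.0894, 0.23]
eef_rot: [0.963, -0.271, 0.0, 0.0]
contact_force: [0.5, -0.9, 0.1]
opening: 1.0
clk 16.90 pos [0.4346 0.0894 0.23  ] yaw -31.5 tiltz -1.0000 open 1.000 F [ 0.5 -0.9  0.1]
turn rev 0.0001 (rows>=1)  shift x 0.0029 y -0.0025 z 0.1440
```

```bash
python3 -m jog '[[0.003,-0.0025,0.03,0,0],[0,0,0.03,0,0],[0,0,0.03,0,0],[0,0,0.03,0,0],[0,0,0.024,0,0],[0,0,0,0,0],[0,0,0,0,0],[0,0,0,0,0.2],[0,0,0,0,0.3],[0,0,0,0,0.35],[0,0,0,0,0.4],[0,0,0,0,0.6],[0,0,0,0,1],[0,0,0,0,1],[0,0,0,0,1],[0,0,0,0,1]]' 30; python3 go.py .4384 .09 .086 -31.5
```

```text
clock: 18.5
tool_pos: [0.4383, 0.0904, 0.0866]
eef_rot: [0.963, -0.271, 0.0, -0.0]
contact_force: [0.1, 0.3, 5.7]
opening: 0.588
clk 18.50 pos [0.4383 0.0904 0.0866] yaw -31.5 tiltz -1.0000 open 0.588 F [0.1 0.3 5.7]
turn rev 0.0001 (rows>=1)  shift x 0.0003 y 0.0003 z 0.0006
```

```bash
python3 -m jog '[[0,0,-0.02,0,1],[0,0,-0.03,0,1],[0,0,-0.03,0,1],[0,0,-0.02,0,1],[0,0,0,-0.015,1],[0,0,0,-0.02,1],[0,0,0,-0.02,1],[0,0,0,-0.0215,1],[0,0,0,0,1]]' 30; python3 go.py .6387 .1185 .1 -3.9
```

```text
clock: 19.4
tool_pos: [0.4372, 0.0901, 0.1857]
eef_rot: [0.999, -0.034, -0.001, 0.0]
contact_force: [-0.2, 0.4, -2.0]
opening: 0.588
clk 19.40 pos [0.4372 0.0901 0.1857] yaw -3.9 tiltz -1.0000 open 0.588 F [-0.2  0.4 -2. ]
turn rev -0.0000 (rows>=1)  shift x 0.1991 y -0.0421 z 0.0857
```

```bash
python3 -m jog '[[0.015,-0.004,0,0,1],[0.03,-0.007,0,0,1],[0.03,-0.007,0,0,1],[0.03,-0.007,0,0,1],[0.03,-0.007,0,0,1],[0.03,-0.006,0,0,1],[0.02,-0.004,0,0,1],[0.012,0,0,0,1],[0,0,0.02,0,1],[0,0,0.03,0,1],[0,0,0.01,0,1],[0,0,0,0,1],[0,0,0,0,1]]' 30; python3 go.py .6387 .1185 .1 -3.9
```

```text
clock: 20.7
tool_pos: [0.6377, 0.1191, 0.1268]
eef_rot: [0.999, -0.035, 0.0, -0.0]
contact_force: [0.2, 0.7, -1.0]
opening: 0.586
clk 20.70 pos [0.6377 0.1191 0.1268] yaw -4.0 tiltz -1.0000 open 0.586 F [ 0.2  0.7 -1. ]
turn rev -0.0002 (rows>=1)  shift x 0.0011 y 0.0005 z 0.0268
```

```bash
python3 -m jog '[[0.001,0,0.012,0,1],[0,0,0.008,0,1],[0,0,0.004,0,1],[0,0,0.002,0,1],[0,0,0,0,1],[0,0,0,0,1]]' 30; python3 go.py .6387 .1185 .1 -3.9
```

```text
clock: 21.3
tool_pos: [0.638, 0.1185, 0.1007]
eef_rot: [0.999, -0.034, -0.0, 0.0]
contact_force: [-1.9, -0.6, 3.1]
opening: 0.585
clk 21.30 pos [0.638  0.1185 0.1007] yaw -3.9 tiltz -1.0000 open 0.585 F [-1.9 -0.6  3.1]
turn rev -0.0001 (rows>=1)  shift x 0.0007 y -0.0000 z 0.0007
```

```bash
python3 -m jog '[[0,0,0,0,0.5],[0,0,0,0,0.4],[0,0,0,0,0.35],[0,0,0,0,0.2],[0,0,0,0,0],[0,0,0,0,0],[0,0,-0.02,0,0],[0,0,-0.03,0,0],[0,0,-0.04,0,0],[0,0,-0.04,0,0],[0,0,0,0,0]]' 30; python3 go.py .3893 .3023 .062 11.8
```

```text
clock: 22.4
tool_pos: [0.6419, 0.1207, 0.2364]
eef_rot: [0.999, -0.035, 0.005, -0.002]
contact_force: [0.1, 0.4, -1.3]
opening: 0.997
clk 22.40 pos [0.6419 0.1207 0.2364] yaw -4.0 tiltz -0.9999 open 0.997 F [ 0.1  0.4 -1.3]
turn rev -0.0438 (rows>=2)  shift x -0.2101 y -0.2294 z 0.1744
```

```bash
python3 -m jog '[[0,0,0,-0.022,0],[0,0,0,-0.0218,0],[-0.02,-0.022,0,0,0],[-0.03,-0.033,0,0,0],[-0.03,-0.033,0,0,0],[-0.03,-0.033,0,0,0],[-0.03,-0.033,0,0,0],[-0.03,-0.033,0,0,0],[-0.02,-0.022,0,0,0],[-0.018,-0.019,0,0,0],[0,0,0,0,0],[0,0,0,0,0]]' 30; python3 go.py .3893 .3023 .062 11.8
python3 - <<'E'
from h import *
im=r.snapshot('top'); cv2.imwrite('pics/t2.png',im[:,:,::-1])
im=r.snapshot('side'); cv2.imwrite('pics/s2.png',im[:,:,::-1])
E
```

```text
clock: 23.6
tool_pos: [0.3881, 0.299, 0.23]
eef_rot: [0.995, 0.104, 0.0, 0.0]
contact_force: [0.6, -0.4, 0.7]
opening: 1.001
clk 23.60 pos [0.3881 0.299  0.23  ] yaw 11.9 tiltz -1.0000 open 1.001 F [ 0.6 -0.4  0.7]
turn rev 0.0002 (rows>=1)  shift x 0.0018 y -0.0030 z 0.1680
```

View pics/t2.png

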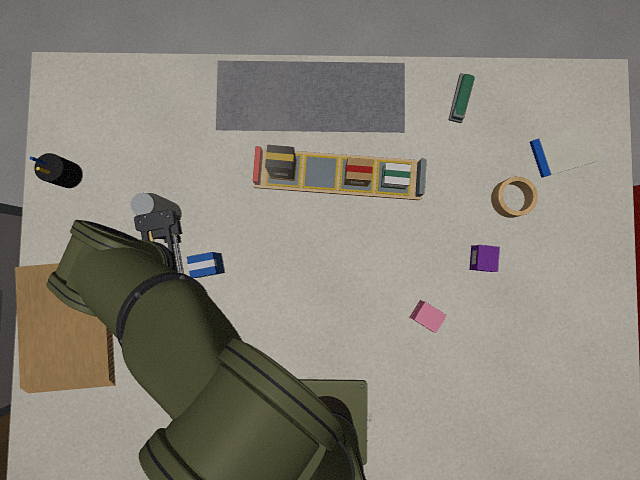

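View pics/s2.png

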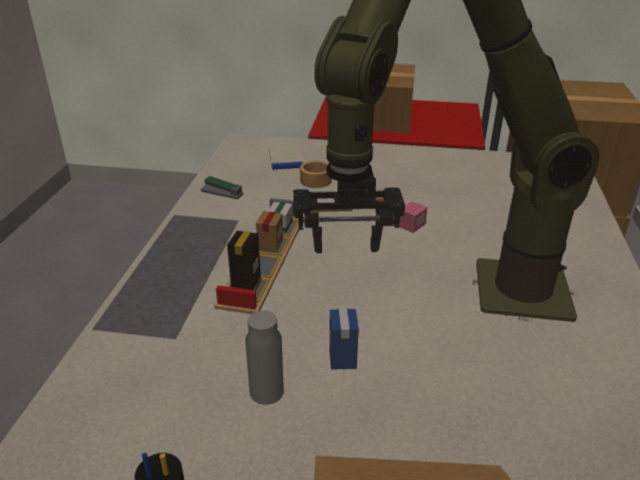

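Black, brown and white stand on bays A, C and D (top view at about (280,160), (358,172) and (397,174)). The gripper is now above blue, which the top view shows at (205,264).

```bash
python3 -m jog '[[0.0015,-0.003,0.03,0,0],[0,0,0.03,0,0],[0,0,0.03,0,0],[0,0,0.03,0,0],[0,0,0.03,0,0],[0,0,0.018,0,0],[0,0,0,0,0],[0,0,0,0,0.2],[0,0,0,0,0.3],[0,0,0,0,0.35],[0,0,0,0,0.4],[0,0,0,0,0.6],[0,0,0,0,1],[0,0,0,0,1],[0,0,0,0,1],[0,0,0,0,1]]' 30; python3 go.py .3893 .3023 .062 11.8
```

```text
clock: 25.3
tool_pos: [0.3891, 0.3026, 0.0627]
eef_rot: [0.995, 0.103, 0.0, -0.0]
contact_force: [0.5, -0.3, 5.7]
opening: 0.588
clk 25.30 pos [0.3891 0.3026 0.0627] yaw 11.8 tiltz -1.0000 open 0.588 F [ 0.5 -0.3  5.7]
turn rev 0.0001 (rows>=1)  shift x 0.0002 y 0.0004 z 0.0007
```

```bash
python3 -m jog '[[0,0,-0.02,0,1],[0,0,-0.03,0,1],[0,0,-0.03,0,1],[0,0,-0.03,0,1],[0,0,-0.01,0,1],[0,0,0,0.015,1],[0,0,0,0.02,1],[0,0,0,0.0087,1],[0,0,0,0,1]]' 30; python3 go.py .6325 .0236 .0765 -3.9
```

```text
clock: 26.2
tool_pos: [0.3884, 0.3018, 0.1812]
eef_rot: [0.999, -0.034, -0.0, 0.001]
contact_force: [-0.4, -0.5, -2.7]
opening: 0.585
clk 26.20 pos [0.3884 0.3018 0.1812] yaw -3.9 tiltz -1.0000 open 0.585 F [-0.4 -0.5 -2.7]
turn rev -0.0000 (rows>=1)  shift x 0.2624 y 0.2609 z 0.1047
```

```bash
python3 -m jog '[[0.008,0.015,0,0,1],[0.012,0.03,0,0,1],[0.012,0.03,0,0,1],[0.012,0.03,0,0,1],[0.012,0.03,0,0,1],[0.012,0.03,0,0,1],[0.012,0.03,0,0,1],[0.012,0.03,0,0,1],[0.01,0.021,0,0,1],[0.02,0.015,0,0,1],[0.03,0,0,0,1],[0.03,0,0,0,1],[0.03,0,0,0,1],[0.03,0,0,0,1],[0.02,0,0,0,1],[0,0,0,0,1],[0,0,0,0,1]]' 30; python3 go.py .6325 .0236 .0765 -3.9
```

```text
clock: 27.9
tool_pos: [0.6313, 0.0242, 0.1809]
eef_rot: [0.999, -0.034, -0.001, 0.0]
contact_force: [-0.5, 0.1, -3.1]
opening: 0.586
clk 27.90 pos [0.6313 0.0242 0.1809] yaw -3.8 tiltz -1.0000 open 0.586 F [-0.5  0.1 -3.1]
turn rev 0.0001 (rows>=1)  shift x 0.0013 y 0.0005 z 0.1044
```

```bash
python3 -m jog '[[0.001,0.0005,0.02,0,1],[0,0,0.03,0,1],[0,0,0.025,0,1],[0,0,0.015,0,1],[0,0,0.008,0,1],[0,0,0.004,0,1],[0,0,0.002,0,1],[0,0,0,0,1],[0,0,0,0,1]]' 30; python3 go.py .6325 .0236 .0765 -3.9
```

```text
clock: 28.8
tool_pos: [0.6341, 0.0238, 0.0791]
eef_rot: [0.999, -0.034, 0.001, -0.0]
contact_force: [0.6, 0.8, -1.5]
opening: 0.581
clk 28.80 pos [0.6341 0.0238 0.0791] yaw -3.9 tiltz -1.0000 open 0.581 F [ 0.6  0.8 -1.5]
turn rev -0.0000 (rows>=1)  shift x -0.0016 y 0.0003 z 0.0026
```

```bash
python3 -m jog '[[-0.0015,0,0.0025,0,1],[0,0,0,0,1],[0,0,0,0,1],[0,0,0,0,0.5],[0,0,0,0,0.4],[0,0,0,0,0.35],[0,0,0,0,0.2],[0,0,0,0,0],[0,0,0,0,0],[0,0,-0.02,0,0],[0,0,-0.03,0,0],[0,0,-0.04,0,0],[0,0,-0.04,0,0],[0,0,-0.02,0,0],[0,0,0,0,0]]' 30; python3 go.py .45 -.35 .23 -40
```

```text
clock: 30.3
tool_pos: [0.6341, 0.0245, 0.2292]
eef_rot: [0.999, -0.034, 0.003, -0.001]
contact_force: [0.0, 0.1, 0.2]
opening: 0.998
clk 30.30 pos [0.6341 0.0245 0.2292] yaw -3.9 tiltz -1.0000 open 0.998 F [0.  0.1 0.2]
turn rev 0.1002 (rows>=5)  shift x 0.0997 y 0.4052 z -0.0008
```

```bash
python3 -m jog '[[-0.04,0,-0.01,0,0],[-0.04,0,0,0,0],[-0.04,0.02,0,0,0],[-0.02,0.04,0,0,0],[-0.01,0.04,0,0,0],[0,0.04,0,0,0],[0,0.04,0,0,0],[0,0.04,0,0,0],[0,0.04,0,0,0],[0,0.04,0,0,0],[-0.02,0.04,0,0,0],[-0.02,0.04,0,0,0],[0,0,0,0,0]]' 30
python3 - <<'E'
from h import *
T=r.get_calibration('top');Sd=r.get_calibration('side')
ims={n:r.snapshot(n) for n in('top','side')}
for n in ims: cv2.imwrite(f'pics/{n}3.png',ims[n][:,:,::-1])
cv2.imwrite('pics/c3.png',cv2.resize(ims['top'][130:230,230:450],None,fx=3.6,fy=3.6,interpolation=cv2.INTER_CUBIC)[:,:,::-1])
B=dict(black=(.6387,.1185),blue=(.6325,.0236),brown=(.6262,-.071),white=(.620,-.166))
for k in H:
    d=r.cut_out(f'carton_{k}_center','top')
    for e in d[:3]:
        q=fit([(T,e['pixels'])],.014,H[k]); print(k,round(e['score'],2),np.round(q,4),'err mm',np.round((np.array(q[:2])-B[k])*1e3,1))
E
```

```text
clock: 31.6
tool_pos: [0.4104, -0.3492, 0.2333]
eef_rot: [0.999, -0.04, -0.003, 0.001]
contact_force: [-0.5, 0.3, 0.5]
opening: 1.001
black 0.96 [ 0.6379  0.1195 -5.4737  0.0602] err mm [-0.8  1. ]
blue 0.75 [ 0.6326  0.0242 -3.549   0.059 ] err mm [0.1 0.6]
blue 0.75 [5.94500e-01 2.53000e-02 3.46821e+01 1.69520e+00] err mm [-38.    1.7]
brown 0.57 [ 0.6252 -0.0694 -3.5614  0.0514] err mm [-1.   1.6]
white 0.77 [  0.27    -0.2448 -30.9718   0.0845] err mm [-350.   -78.8]
white 0.69 [ 4.14900e-01 -3.86600e-01  8.56472e+01  5.85000e-02] err mm [-205.1 -220.6]
white 0.62 [ 0.6206 -0.1641 -0.2199  0.0677] err mm [0.6 1.9]
```

View pics/c3.png

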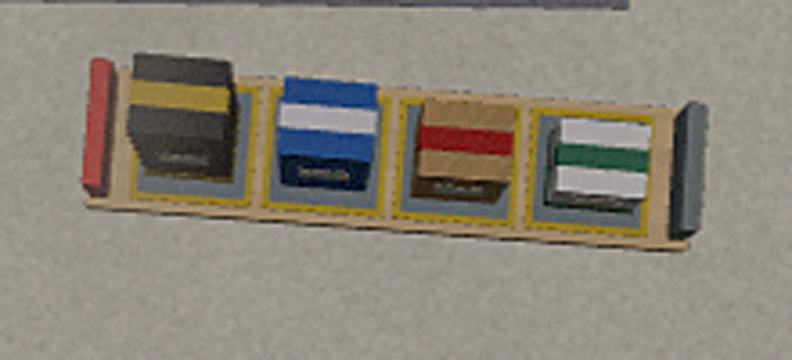

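View pics/side3.png

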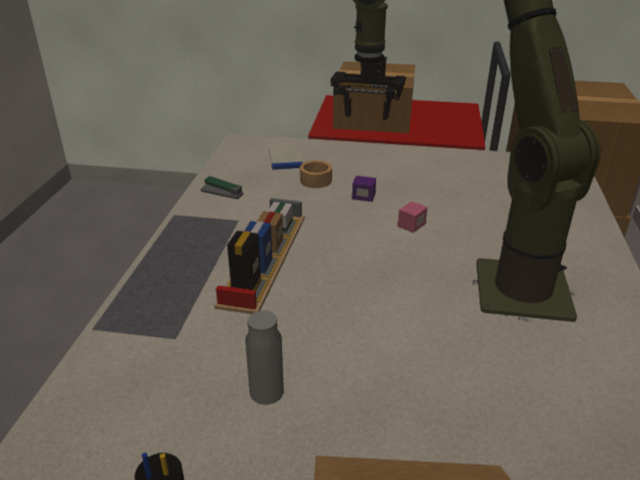

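The crop and the side view show all four cartons upright on their bays in order: black by the red stop, then blue, brown and white. They sit within about 2 mm of centre, the flask hasn't moved and the arm is clear.

```bash
python3 -c "
from plant import r
print(r.finish_job())"
```

```text
the job is handed in; nothing more can be done
None
```

All four cartons are on the board in height order, and the job was handed in at about 32 s of the 102 s allowed. From the red stop they run black on bay A, blue on B, brown on C and white on D.

- **Position:** the last top-camera check put each carton within about 2 mm of its bay centre and within about 4° of square.
- **Upright and clear:** the pictures show every carton upright and released, with the arm well away from everything. By eye, the flask and the pink and purple look-alikes are where they were.
- **Checks that disagreed:**
  - In the last check the detector scored the two look-alikes above the white carton, so I took its third match, the one on bay D.
  - It also gave a false second match for blue, which I ignored.
  - The top and side cameras disagreed by about 1–2 mm on where three of the bays are, so I aimed between them. On bay A the side view was partly blocked by the red stop, so I relied on the top camera.

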